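Clamp the petri dishes on the shaker

ROBOT

A 6-joint arm with a two-finger parallel gripper is mounted at the origin on a cart in front of the work surface, level with it; the furniture and walls round the work are solid. World frame = base frame: x ahead of the robot, y to its left, z up, the work surface at z = 0. Lengths are in m, angles in rad, forces in N, time in s.
With the tool pointing down it reaches from about 0.25 to 0.8 m from the base axis. Payload 8.5 kg.
Tool frame: the origin (TCP) lies at the very end of the fingers, on their centre line; the grasp point (between the pads) lies 19 mm behind it (arm.tcp_to_grasp is the distance from the TCP to the grasp point, in m); z points along the fingers, y is the line along which they close (so a half turn about z gives the same grasp; the last joint's range is limited). The gripper opens to 85 mm and grips with 20 to 120 N. Pads are 22 mm wide; open, the fingers measure 114 mm over their backs; the gripper's body (76 mm by 85 mm) begins 54 mm behind the grasp point. The pads swing forward as they close: fully open they stand 13 mm farther back than shut.
Start: joints at [1.287, 0.238, -0.013, 1.319, 0, 1.571], TCP at [0.147, 0.504, 0.199] pointing down, gripper open.
Joint ranges: [-2.66, 2.66], [-1.03, 1.9], [-1.14, 1.46], [-1.82, 2.27], [-1.45, 1.34], [-3.14, 3.14]. Speed limits (rad/s): [2.22, 2.22, 2.79, 3.14, 3.14, 3.14].

INTERFACE

Orientations are given as a 3x3 rotation matrix whose columns are the frame's x, y, z axes.
In Python, from plant import status, cams, job, arm gives the robot as it stands.
- The arm moves only by the tool apply_moves, never from a script. Its argument "steps" is a list of rows, each an object with "linear": the shift along the tool's x, y, z normalised to -1 to 1, where 1 is 3 cm, a list of three; "angular": the turn, a rotation vector about the tool's x, y, z normalised to -1 to 1, where 1 is 5 degrees, a list of three; "claw": the opening, from -1 (shut) to 1 (fully open). In form: [{"linear": [x, y, z], "angular": [ax, ay, az], "claw": claw}, ...]. A call has 1 to 12 rows; each row shifts and turns the commanded pose from where the row before left it, along the tool's axes as they then stand; what a row does not reach is not made up. A row lasts 1/12 s, in which the tool goes at most 41.7 mm and 7.16 degrees, less where a joint would pass 70% of its speed; a pose out of reach is approached as far as the arm can. A call with a number of a shift or a turn outside -1 to 1 is refused whole. A call with a gripper value outside its range is refused whole. The fingers move at their own pace and stop on an object; the grip force is fixed at half the most. Time passes only in rows, so rows that do not move let the fingers close. It gives the time, the measured TCP pose, the force, the opening and the grip force at its end, in the units of the state.
- status.get_state(): the state, without advancing time (a new reading comes with each control period).
- cams.grab_frame(name): name is "scene" or "top" or "wrist"; returns a dict with "frame" (400x640x3 uint8, red, green, blue), "fovy" (degrees; the focal length in pixels is half the picture's height over the tangent of half this angle, whatever the lens; pixels are square), "cx", "cy" (the principal point, pixels), "cam_to_world" (4x4, takes a point from camera to world coordinates); the wrist camera has in their place "T_tool_cam" (4x4, takes a point from camera to tool coordinates, whose origin is the TCP and whose axes are the flange's). Camera axes: x right, y down, z forward; pixel columns grow to the right and rows downward; lengths in m; the calibration is good to about 2 mm. A picture is of the moment at which its call begins: read the wrist's pose just before it. There is no depth.
- job.close_job(): hands the job in; it is judged then, once.
The state is a dict: "time_s": time; "joint_pos": joint angles; "dq": joint speeds; "tau": joint torques, N m; "ee_pos": TCP position; "tcp_rot": TCP orientation; "contact_force": force on the tool from outside, world axes, zero at the start; "wrist_torque": the same for the moment, N m; "gripper_width": opening from 0.0 (shut) to 1.0 (fully open); "finger_force": force on a finger pad.
Only numpy, scipy, OpenCV 4.12 (cv2) and the standard library are available. Lean on these libraries where they do the work, as an engineer would, in place of code of your own. Each camera call takes 0.05 s, during which the arm holds its last target. There are 200 camera calls.

TASK

Two stacked petri dishes stand ready in the nest of the shaker. With a finger, push the blue clamp strap round until it stops over the dishes, and only then push the yellow cam lever all the way down so that the strap clamps the dishes. Leave the dishes sitting in their nest, do not lift them, leave the other things on the bench where they are, and finish with the robot clear.

Things in the scene. Friction and masses are not known exactly. Their poses are not given: they have to be found in the camera images.
- shaker: White bench-top shaker, fixed, 200 x 190 mm; its aluminium platform is 53 mm high. Origin on the bench under the centre of the dish nest. Its x axis points to the back (dark window and knob on the -x face), z up; the clamp post stands at x = 0, y = -68 mm. The nest: a black rubber disc, top 55 mm above the bench, with four 10 mm pegs at x, y = +-36.5 mm.
- strap_swing (a joint): Turn (rad) of the strap about the vertical post. 0: fully over, against its stop, running along the shaker's +y axis across the dishes. Grows as it opens counter-clockwise seen from above; at 1.57 it points along the shaker's -x axis; limit 1.9. Starts at 1.0 to 1.6, stays where left; friction 0.16 N m (1.6 N at the tab). The cam lever turns with it.
- strap: Blue clamp strap, 24 x 8 mm, reaching 120 mm from the post. Origin on the post axis, y along the strap to its free end, z up. Its flat top is 105 mm above the bench. A rubber foot 28 mm wide hangs under it 68 mm from the post, 2 to 3 mm above the dishes while the lever is up; the lever lowers the strap evenly by 4 mm in all, so at the end the foot presses on them.
- strap_tab (a point): Centre of the upright blue push tab at the free end of the strap: a plate 40 mm long along the strap, 6 mm thick, standing 32 mm above the strap's flat top (its top edge is 137 mm above the bench), centre 98 mm from the post axis and 120 mm above the bench. Push its broad side.
- strap_pivot (a point): Point on the axis of the clamp post, 103 mm above the bench.
- cam_lever (a joint): Angle (rad) of the cam lever. 0: upright; it grows as the lever falls outward, directly away from the strap's free end (the strap's -y direction); 1.5: fully down, almost level, against its stop. It starts between 0 and 0.35, stays where it is left and takes about 3 N at its yellow grip, a little more near the end.
- lever_hinge (a point): Centre of the cam lever's hinge pin, on the post axis, 122 mm above the bench. The pin lies along the strap's x axis, and the steel cam round it has a radius of 11 mm.
- lever_tip (a point): Middle of the end of the cam lever, 92 mm from its hinge. The outer 60 mm is a yellow plastic grip 18 mm wide and 10 mm thick; the 30 mm next to the hinge is bare steel.
- dishes_centre (a point): Centre of the two stacked white petri dishes, together 90 mm across and 32 mm high, loose, about 50 g. At the start they stand in the nest with this point above the shaker's origin, 71 mm above the bench.
- dishes: The same two stacked dishes; origin at the centre of their underside, z up.
- powder_cup: Specimen cup of white powder with a red lid, 62 mm across and 73 mm high, loose on the bench. Origin under its centre.
- sample_cup: Specimen cup of pale seeds with a red lid, 62 mm across and 73 mm high, loose on the bench. Origin under its centre.
- bottle: Reagent bottle with a blue cap, 56 mm across and 101 mm high, loose on the bench. Origin under its centre.
- bench_timer: White bench timer, 66 x 66 x 19 mm, loose on the bench. Origin under its centre.
- red_marker: Marker pen with a red cap, 14 x 122 x 14 mm, lying loose on the bench. Origin under its centre.
Not all that is in view belongs to the job. Of the things that look like the dishes, the middle-sized one is meant.

How it is judged:
By the outcome, as a careful person would: the job done as asked, in the order asked, and still so for the second after the job is handed in, with the robot touching nothing.
It also fails if it takes over 51 s, if anything falls off the work surface, if the arm or the gripper's body presses on something with over 40 N, if the wrist force passes 120 N, or if a joint passes its speed limit or range.

## Working session

There is one attempt and no reset: what is moved stays moved. The work goes in short steps, Python scripts to look and compute and a tool call to move; the robot and the scene stay as the last step left them, time stands still between calls to the robot, and variables do not carry over. Pictures are saved under pics/ and viewed, at most 10 in all, crops included, and the job is handed in when it is done.

Besides the shell and the picture viewer there is one more tool, called after "Request:" by a JSON object that holds its "op" and its "data". apply_moves: Moves the arm, as the interface text tells. Its arguments: {"type":"object","properties":{"steps":{"type":"array"}},"required":["steps"]}

```bash
ls; mkdir -p pics; cat > h.py <<'E'
import numpy as np,cv2
from plant import status,cams,job,arm
def grab(n,fn=None):
    s=status.get_state(); g=cams.grab_frame(n)
    if fn: cv2.imwrite('pics/'+fn,g['frame'][:,:,::-1])
    if 'cam_to_world' in g: T=np.array(g['cam_to_world'])
    else:
        W=np.eye(4);W[:3,:3]=s['tcp_rot'];W[:3,3]=s['ee_pos'];T=W@np.array(g['T_tool_cam'])
    f=g['frame'].shape[0]/2/np.tan(np.radians(g['fovy'])/2)
    return g['frame'],(T,f,g['cx'],g['cy'])
def ray(c,u,v):
    T,f,cx,cy=c; d=T[:3,:3]@np.array([(u-cx)/f,(v-cy)/f,1]); return T[:3,3],d/np.linalg.norm(d)
def onz(c,u,v,z):
    o,d=ray(c,u,v); return o+d*(z-o[2])/d[2]
def tri(a,b):
    A=0;r=0
    for o,d in (a,b):
        P=np.eye(3)-np.outer(d,d);A=A+P;r=r+P@o
    return np.linalg.solve(A,r)
def proj(c,p):
    T,f,cx,cy=c; q=T[:3,:3].T@(np.array(p)-T[:3,3]); return q[0]/q[2]*f+cx,q[1]/q[2]*f+cy
E
python3 - <<'E'
from h import *
for n in ('scene','top'):
    fr,c=grab(n,n+'1.png'); print(n,c[0].round(3).tolist(),c[1:])
s=status.get_state();print(s['time_s'],s['contact_force'],s['tcp_rot'],s['gripper_width'])
E
```

```text
pics
scene [[0.82, -0.29, 0.493, -0.023], [-0.572, -0.429, 0.699, -0.776], [0.009, -0.856, -0.518, 0.734], [0.0, 0.0, 0.0, 1.0]] (np.float64(363.58390436503123), 318.3378727566759, 201.04942382105656)
top [[-0.003, -0.975, 0.221, 0.277], [-1.0, 0.003, -0.001, -0.003], [0.0, -0.221, -0.975, 1.344], [0.0, 0.0, 0.0, 1.0]] (np.float64(429.0689932611757), 319.2387491462278, 200.49252064167388)
0.1 [-0.04152111 -0.36513665 -0.2065858 ] [[-9.59988562e-01  2.80038963e-01 -3.75392460e-04]
 [ 2.80039214e-01  9.59987755e-01 -1.24468070e-03]
 [ 1.18130732e-05 -1.30000384e-03 -9.99999155e-01]] 1.0007648816048305
```

View pics/scene1.png

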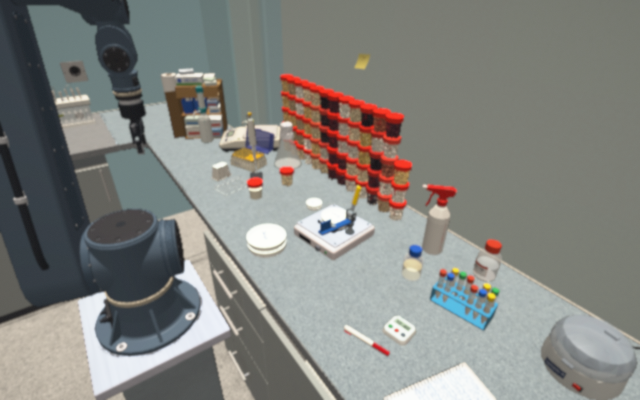

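View pics/top1.png

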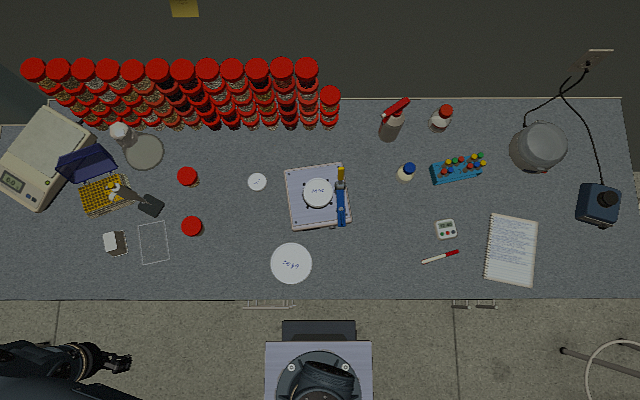

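The top view shows three dish-like things: a small one at (257,182), the middle-sized stack in the nest at (318,192), and a large one at (291,263). The middle one on the shaker is the target. The strap runs from the post near (340,182) to about (340,225), and the lever is yellow at (340,172). I'll check this in a close crop.

```bash
python3 - <<'E'
from h import *
a,c=grab('top'); b,d=grab('scene')
A=cv2.resize(a[150:240,270:370],None,fx=6,fy=6,interpolation=cv2.INTER_CUBIC)[:,:,::-1]
cv2.imwrite('pics/crop_top.png',A)
B=cv2.resize(b[175:265,285:385],None,fx=6,fy=6,interpolation=cv2.INTER_CUBIC)[:,:,::-1]
cv2.imwrite('pics/crop_sc.png',B)
for n,im in (('top',a),('scene',b)):
    h=cv2.cvtColor(im,cv2.COLOR_RGB2HSV)
    for col,lo,hi in (('blue',(100,120,50),(125,255,255)),('yel',(18,130,100),(35,255,255))):
        m=cv2.inRange(h,lo,hi); k,l,st,ce=cv2.connectedComponentsWithStats(m)
        for i in range(1,k):
            if st[i,4]>15: print(n,col,st[i].tolist(),ce[i].round(1))
for p in ((318,192),(285,168),(345,162),(353,225),(292,230)): print(p,onz(c,*p,.053).round(3))
E
```

```text
top blue [57, 143, 46, 24, 212] [ 81.5 154. ]
top blue [474, 161, 6, 6, 30] [476.6 163.7]
top blue [404, 162, 12, 11, 98] [409.2 167.1]
top blue [447, 167, 7, 5, 29] [450.4 169.1]
top blue [336, 189, 10, 38, 256] [340.4 207.5]
top yel [172, 9, 27, 8, 147] [186.3  13.5]
top yel [471, 154, 6, 5, 24] [473.9 155.8]
top yel [445, 159, 6, 5, 22] [447.9 161. ]
top yel [480, 160, 6, 5, 23] [483.  162.1]
top yel [338, 167, 6, 4, 18] [340.5 168.2]
top yel [104, 174, 18, 14, 92] [113.4 180.9]
top yel [78, 180, 35, 33, 308] [ 96.1 195.6]
top yel [114, 195, 10, 7, 35] [117.5 197.9]
top yel [81, 198, 10, 9, 34] [ 85.5 201.9]
scene blue [182, 100, 16, 12, 144] [189.3 105.4]
scene blue [320, 219, 31, 15, 179] [332.9 226. ]
scene blue [410, 245, 12, 12, 110] [415.1 250.4]
scene blue [446, 273, 8, 7, 37] [449.9 276.3]
scene blue [477, 289, 9, 8, 44] [481.8 292.7]
scene yel [357, 56, 11, 11, 87] [362.   60.9]
scene yel [361, 134, 10, 11, 76] [365.6 139.1]
scene yel [233, 149, 21, 13, 172] [244.1 154.3]
scene yel [256, 153, 7, 6, 33] [258.4 155.2]
scene yel [360, 153, 10, 10, 64] [363.8 158. ]
scene yel [353, 185, 9, 20, 86] [356.5 193.6]
scene yel [453, 268, 6, 7, 26] [455.3 270.7]
scene yel [484, 284, 7, 7, 34] [486.9 286.4]
scene yel [488, 293, 8, 9, 54] [491.  296.5]
(318, 192) [ 0.596 -0.001  0.053]
(285, 168) [0.674 0.103 0.053]
(345, 162) [ 0.693 -0.086  0.053]
(353, 225) [ 0.492 -0.107  0.053]
(292, 230) [0.477 0.079 0.053]
```

View pics/crop_top.png

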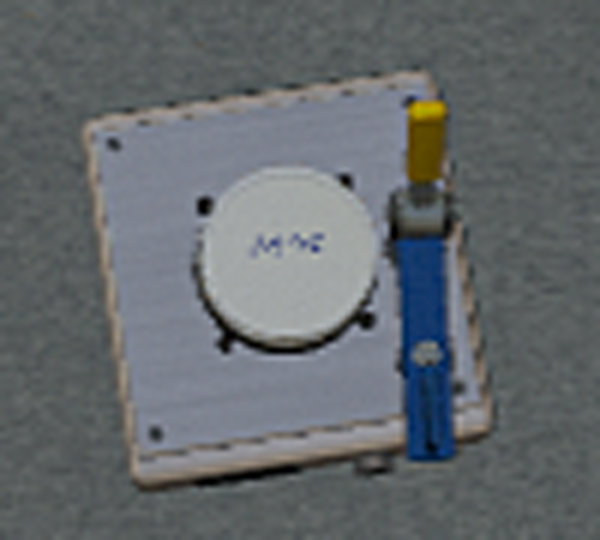

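View pics/crop_sc.png

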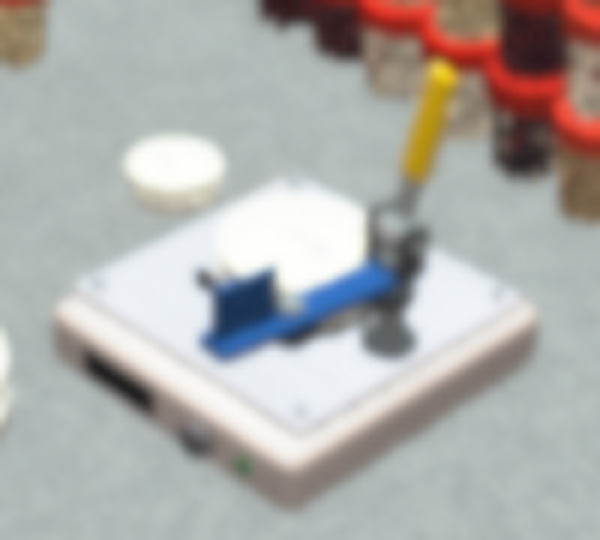

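```bash
python3 - <<'E'
from h import *
a,c=grab('top'); b,d=grab('scene')
t=lambda x,y:(270+(x-2.5)/6,150+(y-2.5)/6)
s=lambda x,y:(285+(x-2.5)/6,175+(y-2.5)/6)
P=[onz(c,*t(*p),.063)[:2] for p in ((205,205),(345,180),(367,320),(225,343))]
P=np.array(P);print(P.round(4),P.mean(0))
x=(P[0]+P[1]-P[2]-P[3]);y=P[0]+P[3]-P[1]-P[2];print(np.degrees(np.arctan2(x[1],x[0])),np.degrees(np.arctan2(-y[0],y[1])))
dc=onz(c,*t(288,250),.087);print('dish',dc)
yaw=(np.arctan2(x[1],x[0])+np.arctan2(-y[0],y[1]))/2
# strap top end mid & near
e=onz(c,*t(432,459),.105);n=onz(c,*t(422,240),.105);print('strap end',e,'near',n, 'ang world',np.degrees(np.arctan2((e-n)[1],(e-n)[0])))
lt=tri(ray(c,*t(430,106)),ray(d,*s(443,66)));print('lever tip',lt)
o=P.mean(0);R=np.array([[np.cos(yaw),-np.sin(yaw)],[np.sin(yaw),np.cos(yaw)]])
print('yaw',np.degrees(yaw),'post',o+R@[0,-.068], 'cam seen', onz(c,*t(420,213),.133))
tt=[tri(ray(c,*t(435,445)),ray(d,*s(218,290))),tri(ray(c,*t(430,372)),ray(d,*s(272,268)))];print('tab top ends',tt)
E
```

```text
[[ 0.6199  0.0434]
 [ 0.633  -0.0288]
 [ 0.559  -0.0395]
 [ 0.5472  0.0329]] [0.58975211 0.00199302]
8.222269723802198 9.763196279143234
dish [0.58987077 0.00063364 0.087     ]
strap end [ 0.48028017 -0.06930509  0.105     ] near [ 0.59029061 -0.06596083  0.105     ] ang world -178.25877472784856
lever tip [ 0.62576255 -0.06454056  0.21193428]
yaw 8.992733001472715 post [ 0.60038114 -0.06517113] cam seen [ 0.59675001 -0.06375379  0.133     ]
tab top ends [array([ 0.4832694 , -0.06983564,  0.13409863]), array([ 0.51830343, -0.06767348,  0.13260793])]
```

Top crop: the post is near (420,213), the strap end near (432,459), and the lever tip near (430,106). The strap starts open at about 1.44 rad and the lever at about 0.28 rad. Next I close the fingers, lift, and cross over to the side of the tab facing away from the dishes.

Request:
{"op": "apply_moves", "data": {"steps": [{"linear": [0,0,-1],"angular": [0,0,0],"claw": -1},{"linear": [0,0,-1],"angular": [0,0,0],"claw": -1},{"linear": [0,0,-1],"angular": [0,0,0],"claw": -1},{"linear": [-0.8,-0.77,0],"angular": [0,0,0],"claw": -1},{"linear": [-0.8,-0.77,0],"angular": [0,0,0],"claw": -1},{"linear": [-0.8,-0.77,0],"angular": [0,0,0],"claw": -1},{"linear": [-0.8,-0.77,0],"angular": [0,0,0],"claw": -1},{"linear": [-0.8,-0.77,0],"angular": [0,0,0],"claw": -1},{"linear": [-0.8,-0.77,0],"angular": [0,0,0],"claw": -1},{"linear": [-0.8,-0.77,0],"angular": [0,0,0],"claw": -1},{"linear": [-0.8,-0.77,0],"angular": [0,0,0],"claw": -1},{"linear": [-0.8,-0.77,0],"angular": [0,0,0],"claw": -1}]}}

```text
time_s: 1.3
ee_pos: [0.2965, 0.2424, 0.2893]
tcp_rot: [[-0.96, 0.28, 0.0], [0.28, 0.96, 0.0], [-0.0, 0.0, -1.0]]
contact_force: [-0.0, 0.4, 0.0]
gripper_width: 0.003
finger_force: 0.0
```

Request:
{"op": "apply_moves", "data": {"steps": [{"linear": [-0.8,-0.77,0],"angular": [0,0,0],"claw": -1},{"linear": [-0.8,-0.77,0],"angular": [0,0,0],"claw": -1},{"linear": [-0.8,-0.77,0],"angular": [0,0,0],"claw": -1},{"linear": [-0.8,-0.77,0],"angular": [0,0,0],"claw": -1},{"linear": [-0.8,-0.77,0],"angular": [0,0,0],"claw": -1},{"linear": [-0.8,-0.77,0],"angular": [0,0,0],"claw": -1},{"linear": [-0.8,-0.77,0],"angular": [0,0,0],"claw": -1},{"linear": [-0.8,-0.77,0],"angular": [0,0,0],"claw": -1},{"linear": [0,0,0],"angular": [0,0,0],"claw": -1}]}}

```text
time_s: 2.05
ee_pos: [0.4309, 0.0087, 0.2887]
tcp_rot: [[-0.959, 0.284, 0.0], [0.284, 0.959, -0.002], [-0.001, -0.001, -1.0]]
contact_force: [-0.1, 0.8, 0.5]
gripper_width: -0.003
finger_force: 0.0
```

```bash
cat >> h.py <<'E'
def to(p,yaw=None):
    s=status.get_state();R=np.array(s['tcp_rot']);q=np.array(s['ee_pos'])
    print('t',round(s['time_s'],2),'pos',q.round(4),'xyaw',round(np.degrees(np.arctan2(R[1,0],R[0,0])),2),'tilt',(R[:2,2]).round(3),'q',np.round(s['joint_pos'],2),'F',np.round(s['contact_force'],1),'w',round(s['gripper_width'],2))
    if p is not None: print('units',(R.T@(np.array(p)-q)/.03).round(3))
E
python3 -c "
from h import *
to([.503,-.115,.20])"
```

```text
t 2.05 pos [0.4309 0.0087 0.2887] xyaw 163.52 tilt [ 0.    -0.002] q [ 0.02  0.06 -0.    1.51 -0.    0.31] F [-0.1  0.8  0.5] w -0.0
units [-3.473 -3.269  2.965]
```

Request:
{"op": "apply_moves", "data": {"steps": [{"linear": [-0.87,-0.82,0],"angular": [0,0,0],"claw": -1},{"linear": [-0.87,-0.82,0],"angular": [0,0,0],"claw": -1},{"linear": [-0.87,-0.82,0],"angular": [0,0,0],"claw": -1},{"linear": [-0.87,-0.82,0],"angular": [0,0,0],"claw": -1},{"linear": [0,0,0.5],"angular": [0,0,-0.91],"claw": -1},{"linear": [0,0,0.5],"angular": [0,0,-0.91],"claw": -1},{"linear": [0,0,0.5],"angular": [0,0,-0.91],"claw": -1},{"linear": [0,0,0.5],"angular": [0,0,-0.91],"claw": -1},{"linear": [0,0,0],"angular": [0,0,0],"claw": -1},{"linear": [0,0,0],"angular": [0,0,0],"claw": -1}]}}

```text
time_s: 2.88
ee_pos: [0.5009, -0.1107, 0.229]
tcp_rot: [[-1.0, -0.031, -0.001], [-0.031, 1.0, 0.0], [0.001, 0.0, -1.0]]
contact_force: [-0.2, 0.0, 0.4]
gripper_width: -0.001
finger_force: 0.0
```

```bash
python3 -c "
from h import *
to([.503,-.115,.114])
fr,c=grab('wrist','w1.png')
print(proj(c,(.502,-.068,.137)),c[0].round(3).tolist())"
```

```text
t 2.88 pos [ 0.5009 -0.1107  0.229 ] xyaw -178.2 tilt [-0.001  0.   ] q [-0.22  0.21  0.03  1.39 -0.   -0.25] F [-0.2  0.   0.4] w -0.0
units [-0.071 -0.146  3.833]
(np.float64(367.64189523095354), np.float64(193.8716645941387)) [[-0.031, 0.959, 0.282, 0.429], [1.0, 0.029, 0.009, -0.114], [0.001, 0.282, -0.959, 0.404], [0.0, 0.0, 0.0, 1.0]]
```

View pics/w1.png

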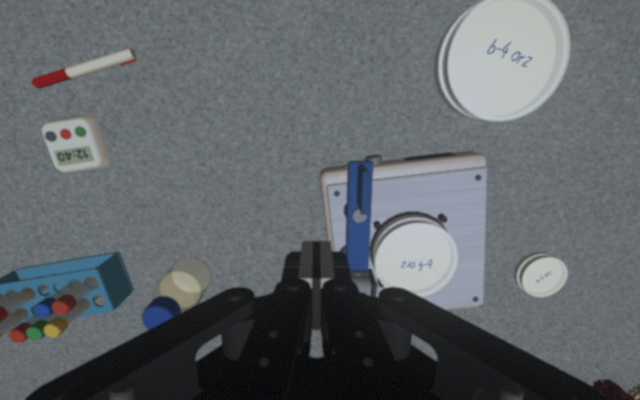

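Wrist view: the tab's top edge runs at about (366,165)–(372,207), where I expected it, and the fingertips are to its left at (318,245), so nothing is in the way. I'll descend and approach.

Request:
{"op": "apply_moves", "data": {"steps": [{"linear": [-0.02,0,0.96],"angular": [0,0,0],"claw": -1},{"linear": [-0.02,0,0.96],"angular": [0,0,0],"claw": -1},{"linear": [-0.02,0,0.96],"angular": [0,0,0],"claw": -1},{"linear": [0,0,0.92],"angular": [0,0,0],"claw": -1},{"linear": [0,0.3,0],"angular": [0,0,0],"claw": -1},{"linear": [0,0.3,0],"angular": [0,0,0],"claw": -1},{"linear": [0,0.1,0],"angular": [0,0,0],"claw": -1},{"linear": [0,0,0],"angular": [0,0,0],"claw": -1}]}}

```text
time_s: 3.6
ee_pos: [0.5039, -0.089, 0.1175]
tcp_rot: [[-0.999, -0.035, 0.003], [-0.035, 0.999, -0.001], [-0.003, -0.001, -1.0]]
contact_force: [-0.6, -1.1, 2.0]
gripper_width: -0.002
finger_force: 0.0
```

Request:
{"op": "apply_moves", "data": {"steps": [{"linear": [0,0.1,0],"angular": [0,0,0],"claw": -1},{"linear": [0,0.1,0],"angular": [0,0,0],"claw": -1},{"linear": [0,0,0],"angular": [0,0,0],"claw": -1}]}}

```text
time_s: 3.85
ee_pos: [0.5027, -0.0836, 0.1161]
tcp_rot: [[-0.999, -0.034, 0.001], [-0.034, 0.999, -0.0], [-0.001, -0.0, -1.0]]
contact_force: [0.1, 0.3, -0.4]
gripper_width: -0.001
finger_force: 0.0
```

```bash
python3 -c "
from h import *
to([.503,-.085,.114])"
```

```text
t 3.85 pos [ 0.5027 -0.0836  0.1161] xyaw -178.05 tilt [ 0.001 -0.   ] q [-0.16  0.25 -0.21  1.1   0.   -0.2 ] F [ 0.1  0.3 -0.4] w -0.0
units [-0.008 -0.048  0.069]
```

Request:
{"op": "apply_moves", "data": {"steps": [{"linear": [0.0,0.1,0],"angular": [0,0,0],"claw": -1},{"linear": [0.022,0.171,0],"angular": [0,0,0.6],"claw": -1},{"linear": [0.022,0.171,0],"angular": [0,0,0.6],"claw": -1},{"linear": [0.022,0.171,0],"angular": [0,0,0.6],"claw": -1},{"linear": [0.022,0.171,0],"angular": [0,0,0.6],"claw": -1}]}}

```text
time_s: 4.27
ee_pos: [0.5004, -0.0602, 0.1153]
tcp_rot: [[-0.984, 0.178, -0.0], [0.178, 0.984, -0.0], [0.0, -0.0, -1.0]]
contact_force: [-0.1, 1.0, -0.1]
gripper_width: 0.003
finger_force: 0.0
```

```bash
cat >> h.py <<'E'
def rel():
    to(None)
    s=status.get_state();R=np.array(s['tcp_rot']);q=np.array(s['ee_pos'])
    print('tool-post in tool frame',(R.T@(q-np.array([.600,-.0655,q[2]]))).round(4),'F tool',(R.T@s['contact_force']).round(2))
E
python3 -c "
from h import *
rel()
a,c=grab('top')
A=cv2.resize(a[150:240,270:370],None,fx=6,fy=6,interpolation=cv2.INTER_CUBIC)[:,:,::-1]
cv2.imwrite('pics/crop2.png',A)"
```

```text
t 4.27 pos [ 0.5004 -0.0602  0.1153] xyaw 169.77 tilt [-0. -0.] q [-0.12  0.25 -0.22  1.1  -0.    0.06] F [-0.1  1.  -0.1] w 0.0
tool-post in tool frame [ 0.099  -0.0125  0.    ] F tool [0.32 0.98 0.09]
```

View pics/crop2.png

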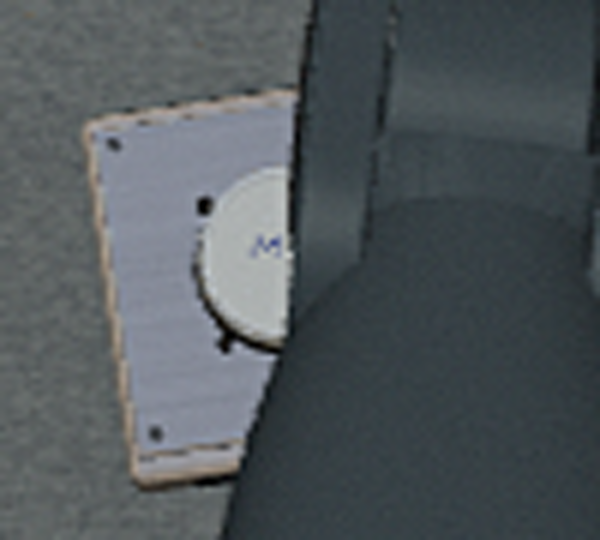

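The arm hides the strap from the top camera, covering x > 290 in the crop. I'll keep sweeping and judge by force and the scene view.

Request:
{"op": "apply_moves", "data": {"steps": [{"linear": [0.018,0.18,0],"angular": [0,0,0.6],"claw": -1},{"linear": [0.018,0.18,0],"angular": [0,0,0.6],"claw": -1},{"linear": [0.018,0.18,0],"angular": [0,0,0.6],"claw": -1},{"linear": [0.018,0.18,0],"angular": [0,0,0.6],"claw": -1},{"linear": [0.018,0.18,0],"angular": [0,0,0.6],"claw": -1},{"linear": [0.018,0.18,0],"angular": [0,0,0.6],"claw": -1},{"linear": [0.018,0.18,0],"angular": [0,0,0.6],"claw": -1},{"linear": [0.018,0.18,0],"angular": [0,0,0.6],"claw": -1}]}}

```text
time_s: 4.98
ee_pos: [0.5116, -0.0186, 0.1153]
tcp_rot: [[-0.828, 0.561, -0.0], [0.561, 0.828, -0.0], [-0.0, -0.0, -1.0]]
contact_force: [-0.1, -1.3, 0.5]
gripper_width: 0.001
finger_force: 0.0
```

```bash
python3 -c "
from h import *
rel()
b,c=grab('scene');w,d=grab('wrist')
A=cv2.resize(b[160:265,270:390],(480,420),interpolation=cv2.INTER_CUBIC)[:,:,::-1]
cv2.imwrite('pics/crop3.png',A)
h=cv2.cvtColor(w,cv2.COLOR_RGB2HSV);m=cv2.inRange(h,(100,120,50),(125,255,255))
print(cv2.connectedComponentsWithStats(m)[2])
rel()"
```

```text
t 4.98 pos [ 0.5116 -0.0186  0.1153] xyaw 145.85 tilt [-0. -0.] q [-0.04  0.26 -0.21  1.11 -0.    0.56] F [-0.1 -1.3  0.5] w 0.0
tool-post in tool frame [ 0.0995 -0.0108 -0.    ] F tool [-0.61 -1.15 -0.53]
[[     0      0    640    400 252828]
 [   201    221     81     77   2812]
 [   219    238      3      5      6]
 [   224    238      1      1      1]
 [   224    241      1      1      1]
 [   213    244      1      1      1]
 [   226    245      2      3      5]
 [   214    246      2      1      2]
 [   309    329     15     29    344]]
t 5.08 pos [ 0.5118 -0.0184  0.1152] xyaw 145.98 tilt [ 0. -0.] q [-0.04  0.26 -0.21  1.11 -0.    0.56] F [-0.2  0.5  0.3] w -0.0
tool-post in tool frame [ 0.0995 -0.0103 -0.    ] F tool [ 0.4   0.28 -0.27]
```

View pics/crop3.png

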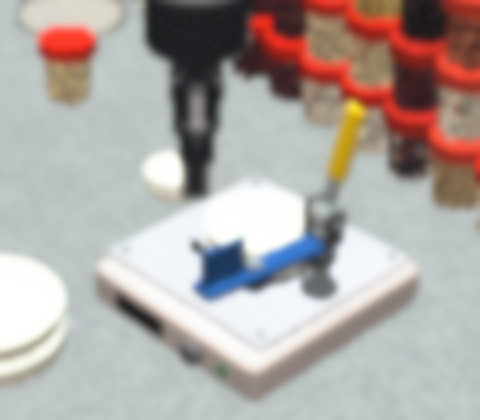

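```bash
python3 -c "
from h import *
rel()
b,c=grab('scene')
for p in ((.5118,-.0184,.1152),(.502,-.068,.137),(.502,-.068,.105),(.6,-.0655,.133)): 
  u,v=proj(c,p);print(p,u,v,'crop',(u-270)*4,(v-160)*4)
w,d=grab('wrist','w2.png')
for p in ((.5118,-.0184,.1152),(.502,-.068,.137),(.6,-.0655,.133)): print(p,proj(d,p))
"
```

```text
t 5.08 pos [ 0.5118 -0.0184  0.1152] xyaw 145.98 tilt [ 0. -0.] q [-0.04  0.26 -0.21  1.11 -0.    0.56] F [-0.2  0.5  0.3] w -0.0
tool-post in tool frame [ 0.0995 -0.0103 -0.    ] F tool [ 0.4   0.28 -0.27]
(0.5118, -0.0184, 0.1152) 318.39626306611797 217.19614411084916 crop 193.58505226447187 228.78457644339665
(0.502, -0.068, 0.137) 325.411453178326 219.8343834600969 crop 221.64581271330394 239.33753384038755
(0.502, -0.068, 0.105) 325.20887530362984 228.7653619312768 crop 220.83550121451935 275.0614477251072
(0.6, -0.0655, 0.133) 350.8116006496086 210.46637268453082 crop 323.2464025984343 201.8654907381233
(0.5118, -0.0184, 0.1152) (np.float64(318.5923939184087), np.float64(231.29366540460953))
(0.502, -0.068, 0.137) (np.float64(230.9226004726468), np.float64(281.22124573242024))
(0.6, -0.0655, 0.133) (np.float64(335.1160303222551), np.float64(393.7795071267388))
```

View pics/w2.png

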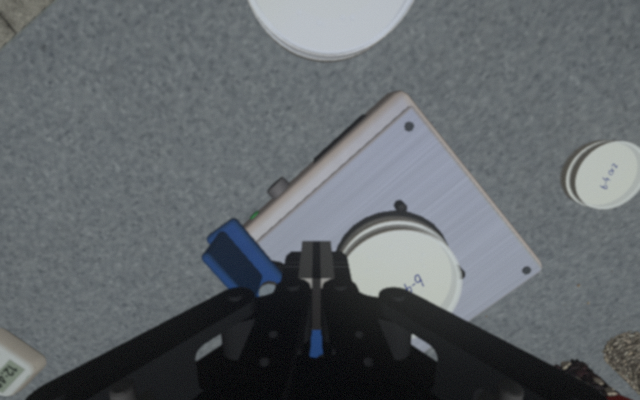

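```bash
python3 -c "
from h import *
b,c=grab('scene');w,d=grab('wrist')
p=tri(ray(c,318.7,208),ray(d,317,242));print(p,proj(c,p),proj(d,p))
m=(b.astype(int).sum(2)); 
for v in range(196,224): print(v,m[v,310:330])
print(status.get_state()['joint_pos'],arm.__dict__ if hasattr(arm,'__dict__') else dir(arm), arm.tcp_to_grasp)
" | cut -c1-400
```

```text
[ 0.50910641 -0.01710274  0.14659936] (np.float64(317.51013034634167), np.float64(208.61451438866993)) (np.float64(318.93284698765774), np.float64(250.222521145784))
196 [593 595 589 542 432 263 133 118 146 150 138 133 212 373 515 566 577 582
 586 587]
197 [641 656 657 606 473 281 136 114 126 134 122 127 209 377 519 574 586 588
 589 591]
198 [712 726 728 693 546 319 151 113 121 123 115 126 211 378 524 582 590 592
 589 587]
199 [752 755 755 741 649 393 181 120 113 115 119 148 241 399 533 583 588 588
 588 586]
200 [760 761 760 755 708 487 239 130 110 114 138 198 310 440 547 580 581 580
 582 583]
201 [761 761 759 757 734 562 300 157 109 121 162 260 383 495 561 580 578 575
 581 588]
202 [762 761 760 758 742 604 346 182 122 131 183 296 430 530 572 578 576 575
 580 590]
203 [762 761 761 760 746 618 358 189 118 130 193 312 447 542 575 575 569 570
 579 589]
204 [760 761 761 760 744 613 358 185 119 131 192 314 447 542 572 573 573 576
 583 599]
205 [743 751 755 752 726 579 344 186 122 131 195 313 449 540 575 573 579 590
 614 645]
206 [674 697 714 712 666 505 322 182 124 130 196 318 450 549 580
[... 910 characters left out ...]
738 738 738 739 738 738 738 739 744 754 760 762 763 763 762
 761 761]
218 [738 740 738 739 738 738 735 730 724 728 730 726 732 752 760 761 761 761
 757 749]
219 [738 740 738 739 739 738 726 695 662 674 704 697 682 714 747 755 753 740
 712 663]
220 [738 738 738 738 739 735 714 637 507 522 621 649 623 628 680 703 680 615
 528 457]
221 [740 739 738 738 738 735 713 613 423 385 482 546 554 517 512 516 469 390
 317 300]
222 [740 739 739 739 739 735 723 657 491 395 403 439 454 404 349 321 278 234
 210 244]
223 [740 740 738 739 738 738 731 704 638 534 418 350 326 281 240 214 199 182
 184 224]
[-3.69739474e-02  2.58837592e-01 -2.06727775e-01  1.10541874e+00
 -2.33597725e-04  5.55950537e-01] {} 0.0187
```

The scene and wrist rays put the real fingertip near z = 0.146, about 30 mm above the reported TCP. The finger therefore passed over the tab, and the strap has not moved. I'll go back over and lower on the outside of the tab, then check the tip height there.

```bash
python3 -c "
from h import *
to([.503,-.112,.145])"
```

```text
t 5.28 pos [ 0.5113 -0.019   0.1152] xyaw 146.03 tilt [-0. -0.] q [-0.04  0.26 -0.21  1.11 -0.    0.56] F [-0.3  0.3  0.3] w 0.0
units [-1.502 -2.726 -0.992]
```

Request:
{"op": "apply_moves", "data": {"steps": [{"linear": [0,0,-1],"angular": [0,0,0],"claw": -1},{"linear": [-0.5,-0.91,0],"angular": [0,0,0],"claw": -1},{"linear": [-0.5,-0.91,0],"angular": [0,0,0],"claw": -1},{"linear": [-0.5,-0.91,0],"angular": [0,0,0],"claw": -1},{"linear": [0,0,0],"angular": [0,0,-0.9],"claw": -1},{"linear": [0,0,0],"angular": [0,0,-0.9],"claw": -1},{"linear": [0,0,0.25],"angular": [0,0,-0.9],"claw": -1},{"linear": [0,0,0.25],"angular": [0,0,-0.9],"claw": -1},{"linear": [0,0,0.25],"angular": [0,0,-0.9],"claw": -1},{"linear": [0,0,0.25],"angular": [0,0,-0.9],"claw": -1},{"linear": [0,0,0],"angular": [0,0,-0.9],"claw": -1},{"linear": [0,0,0],"angular": [0,0,-0.9],"claw": -1}]}}

```text
time_s: 6.28
ee_pos: [0.5023, -0.112, 0.1147]
tcp_rot: [[-0.999, -0.039, -0.001], [-0.039, 0.999, 0.0], [0.001, 0.0, -1.0]]
contact_force: [-0.2, 0.4, 0.3]
gripper_width: -0.003
finger_force: 0.0
```

Request:
{"op": "apply_moves", "data": {"steps": [{"linear": [0,0,0.5],"angular": [0,0,0],"claw": -1},{"linear": [0,0,0.4],"angular": [0,0,0],"claw": -1},{"linear": [0,0,0],"angular": [0,0,0],"claw": -1}]}}

```text
time_s: 6.53
ee_pos: [0.5014, -0.1117, 0.0864]
tcp_rot: [[-0.999, -0.035, -0.003], [-0.035, 0.999, 0.001], [0.003, 0.001, -1.0]]
contact_force: [-0.1, -0.4, -0.0]
gripper_width: -0.001
finger_force: 0.0
```

```bash
python3 -c "
from h import *
rel()
s=status.get_state()['ee_pos']
b,c=grab('scene');u,v=proj(c,s);print(u,v,'crop',(u-270)*5,(v-160)*5)
A=cv2.resize(b[160:265,270:390],(600,525),interpolation=cv2.INTER_CUBIC)[:,:,::-1]
cv2.imwrite('pics/crop4.png',A)"
```

```text
t 6.53 pos [ 0.5014 -0.1117  0.0864] xyaw -178.02 tilt [-0.003  0.001] q [-0.22  0.29 -0.25  1.04 -0.   -0.25] F [-0.1 -0.4 -0. ] w -0.0
tool-post in tool frame [ 0.1001 -0.0428  0.0003] F tool [ 0.15 -0.35  0.03]
333.7213799767457 241.29129399688748 crop 318.60689988372854 406.4564699844374
```

View pics/crop4.png

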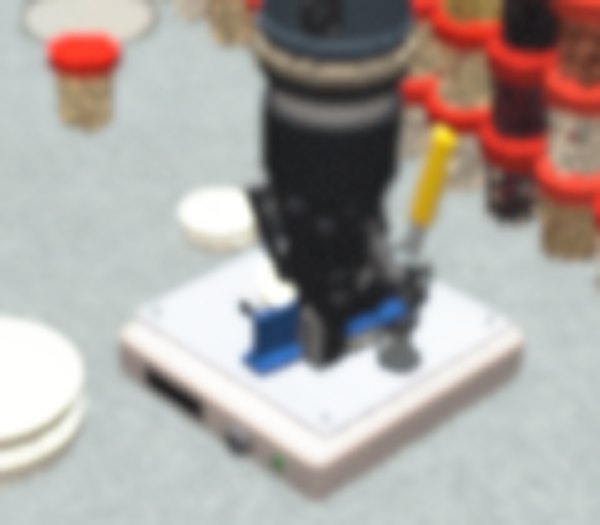

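The fingertip shows at (318,363), while the reported TCP projects to (318,406). The roughly 30 mm offset is confirmed, so the real tip is at about z = 0.117, beside the tab. Approaching now.

Request:
{"op": "apply_moves", "data": {"steps": [{"linear": [0,0.3,0.07],"angular": [0,0,0],"claw": -1},{"linear": [0,0.3,0],"angular": [0,0,0],"claw": -1},{"linear": [0,0.2,0],"angular": [0,0,0],"claw": -1},{"linear": [0.02,0.17,0],"angular": [0,0,0.6],"claw": -1},{"linear": [0.02,0.17,0],"angular": [0,0,0.6],"claw": -1},{"linear": [0.02,0.17,0],"angular": [0,0,0.6],"claw": -1},{"linear": [0.02,0.17,0],"angular": [0,0,0.6],"claw": -1}]}}

```text
time_s: 7.17
ee_pos: [0.5003, -0.0666, 0.0866]
tcp_rot: [[-0.984, 0.176, -0.0], [0.176, 0.984, -0.001], [-0.0, -0.001, -1.0]]
contact_force: [-1.2, -2.3, 0.5]
gripper_width: -0.006
finger_force: 1.0
```

```bash
cat >> h.py <<'E'
def lev():
    b,c=grab('scene');h=cv2.cvtColor(b,cv2.COLOR_RGB2HSV)
    for n,lo,hi in (('blue',(100,120,50),(125,255,255)),('yel',(18,130,100),(35,255,255))):
        m=cv2.inRange(h,lo,hi);m[:,:300]=0;m[:,400:]=0;m[:150]=0;m[260:]=0
        k,l,st,ce=cv2.connectedComponentsWithStats(m)
        print(n,[(st[i].tolist(),ce[i].round(1).tolist()) for i in range(1,k) if st[i,4]>10])
E
python3 -c "
from h import *
rel();lev()"
```

```text
t 7.17 pos [ 0.5003 -0.0666  0.0866] xyaw 169.83 tilt [-0.    -0.001] q [-0.13  0.27 -0.27  1.03 -0.    0.05] F [-1.2 -2.3  0.5] w -0.01
tool-post in tool frame [ 0.098  -0.0187  0.    ] F tool [ 0.75 -2.43 -0.53]
blue [([316, 219, 34, 12, 133], [332.0, 224.4])]
yel [([360, 153, 10, 10, 66], [363.9, 157.9]), ([353, 186, 9, 19, 81], [357.1, 194.7])]
```

Contact: about 2.4 N, and the strap is moving. Continuing the arc.

Request:
{"op": "apply_moves", "data": {"steps": [{"linear": [0.028,0.171,0],"angular": [0,0,0.6],"claw": -1},{"linear": [0.028,0.171,0],"angular": [0,0,0.6],"claw": -1},{"linear": [0.028,0.171,0],"angular": [0,0,0.6],"claw": -1},{"linear": [0.028,0.171,0],"angular": [0,0,0.6],"claw": -1},{"linear": [0.028,0.171,0],"angular": [0,0,0.6],"claw": -1},{"linear": [0.028,0.171,0],"angular": [0,0,0.6],"claw": -1},{"linear": [0.028,0.171,0],"angular": [0,0,0.6],"claw": -1},{"linear": [0.028,0.171,0],"angular": [0,0,0.6],"claw": -1},{"linear": [0.028,0.171,0],"angular": [0,0,0.6],"claw": -1},{"linear": [0.028,0.171,0],"angular": [0,0,0.6],"claw": -1}]}}

```text
time_s: 8.05
ee_pos: [0.5132, -0.017, 0.0865]
tcp_rot: [[-0.765, 0.644, 0.0], [0.644, 0.765, -0.001], [-0.0, -0.0, -1.0]]
contact_force: [-0.7, -2.3, 0.3]
gripper_width: 0.003
finger_force: 1.0
```

```bash
python3 -c "
from h import *
rel();lev()"
```

```text
t 8.05 pos [ 0.5132 -0.017   0.0865] xyaw 139.91 tilt [ 0.    -0.001] q [-0.03  0.28 -0.25  1.04 -0.    0.67] F [-0.7 -2.3  0.3] w 0.0
tool-post in tool frame [ 0.0977 -0.0188 -0.    ] F tool [-0.89 -2.2  -0.26]
blue [([313, 216, 36, 6, 110], [331.0, 219.0])]
yel [([360, 153, 10, 10, 65], [363.9, 158.0]), ([354, 188, 9, 18, 50], [358.4, 195.7])]
```

Request:
{"op": "apply_moves", "data": {"steps": [{"linear": [0.028,0.171,0],"angular": [0,0,0.6],"claw": -1},{"linear": [0.028,0.171,0],"angular": [0,0,0.6],"claw": -1},{"linear": [0.028,0.171,0],"angular": [0,0,0.6],"claw": -1},{"linear": [0.028,0.171,0],"angular": [0,0,0.6],"claw": -1},{"linear": [0.028,0.171,0],"angular": [0,0,0.6],"claw": -1},{"linear": [0.028,0.171,0],"angular": [0,0,0.6],"claw": -1},{"linear": [0.028,0.171,0],"angular": [0,0,0.6],"claw": -1},{"linear": [0.028,0.171,0],"angular": [0,0,0.6],"claw": -1},{"linear": [0.028,0.171,0],"angular": [0,0,0.6],"claw": -1},{"linear": [0.028,0.171,0],"angular": [0,0,0.6],"claw": -1},{"linear": [0.028,0.171,0],"angular": [0,0,0.6],"claw": -1},{"linear": [0.028,0.171,0],"angular": [0,0,0.6],"claw": -1}]}}

```text
time_s: 9.1
ee_pos: [0.5582, 0.0245, 0.0864]
tcp_rot: [[-0.241, 0.97, -0.0], [0.97, 0.241, -0.0], [-0.0, -0.0, -1.0]]
contact_force: [-1.3, -1.4, 0.6]
gripper_width: 0.002
finger_force: 1.0
```

Request:
{"op": "apply_moves", "data": {"steps": [{"linear": [0.014,0.086,0],"angular": [0,0,0.3],"claw": -1},{"linear": [0.014,0.086,0],"angular": [0,0,0.3],"claw": -1}]}}

```text
time_s: 9.27
ee_pos: [0.5631, 0.0265, 0.0864]
tcp_rot: [[-0.191, 0.982, -0.0], [0.982, 0.191, -0.0], [-0.0, -0.0, -1.0]]
contact_force: [-2.0, -0.5, 1.1]
gripper_width: 0.003
finger_force: 0.9
```

```bash
python3 -c "
from h import *
rel();lev()"
```

```text
t 9.27 pos [0.5631 0.0265 0.0864] xyaw 101.03 tilt [-0. -0.] q [ 0.05  0.36 -0.13  1.08 -0.    1.43] F [-2.  -0.5  1.1] w 0.0
tool-post in tool frame [ 0.0974 -0.0187 -0.    ] F tool [-0.16 -2.04 -1.11]
blue [([322, 201, 24, 18, 86], [333.6, 210.9])]
yel [([360, 153, 10, 10, 64], [364.0, 157.9]), ([353, 191, 9, 16, 50], [356.8, 198.1])]
```

Pushing gently to find the stop, watching for the force to rise.

Request:
{"op": "apply_moves", "data": {"steps": [{"linear": [0.014,0.086,0],"angular": [0,0,0.3],"claw": -1},{"linear": [0.005,0.06,0],"angular": [0,0,0.1],"claw": -1},{"linear": [0,0,0],"angular": [0,0,0],"claw": -1}]}}

```text
time_s: 9.57
ee_pos: [0.5675, 0.0278, 0.0863]
tcp_rot: [[-0.157, 0.988, 0.0], [0.988, 0.157, 0.0], [0.0, 0.0, -1.0]]
contact_force: [-0.7, 0.4, -0.4]
gripper_width: -0.004
finger_force: 0.6
```

Request:
{"op": "apply_moves", "data": {"steps": [{"linear": [0,0.06,0],"angular": [0,0,0],"claw": -1},{"linear": [0,0,0],"angular": [0,0,0],"claw": -1}]}}

```text
time_s: 9.73
ee_pos: [0.5691, 0.028, 0.0862]
tcp_rot: [[-0.157, 0.988, -0.0], [0.988, 0.157, 0.0], [0.0, -0.0, -1.0]]
contact_force: [-2.1, 1.0, 1.0]
gripper_width: -0.001
finger_force: 1.0
```

Request:
{"op": "apply_moves", "data": {"steps": [{"linear": [0,0.06,0],"angular": [0,0,0],"claw": -1},{"linear": [0,0,0],"angular": [0,0,0],"claw": -1}]}}

```text
time_s: 9.9
ee_pos: [0.5702, 0.0282, 0.0859]
tcp_rot: [[-0.156, 0.988, -0.002], [0.988, 0.156, 0.0], [0.0, -0.002, -1.0]]
contact_force: [-5.8, 0.8, 2.7]
gripper_width: -0.001
finger_force: 2.5
```

```bash
python3 -c "
from h import *
rel();lev()"
```

```text
t 9.9 pos [0.5702 0.0282 0.0859] xyaw 98.98 tilt [-0.002  0.   ] q [ 0.05  0.38 -0.11  1.08  0.    1.46] F [-5.8  0.8  2.7] w -0.0
tool-post in tool frame [ 0.0972 -0.0148  0.0001] F tool [ 1.74 -5.63 -2.71]
blue [([324, 201, 22, 17, 85], [334.6, 210.3])]
yel [([360, 153, 10, 10, 66], [363.9, 157.9]), ([353, 191, 9, 16, 51], [356.5, 198.4])]
```

Request:
{"op": "apply_moves", "data": {"steps": [{"linear": [0,0.1,0],"angular": [0,0,0],"claw": -1},{"linear": [0,0,0],"angular": [0,0,0],"claw": -1},{"linear": [0,0,0],"angular": [0,0,0],"claw": -1}]}}

```text
time_s: 10.2
ee_pos: [0.5717, 0.0286, 0.0856]
tcp_rot: [[-0.156, 0.988, -0.004], [0.988, 0.156, 0.0], [0.001, -0.004, -1.0]]
contact_force: [-8.9, 1.1, 3.8]
gripper_width: 0.001
finger_force: 4.6
```

```bash
python3 -c "
from h import *
rel();lev()"
```

```text
t 10.2 pos [0.5717 0.0286 0.0856] xyaw 98.97 tilt [-0.004  0.   ] q [ 0.05  0.38 -0.11  1.09  0.    1.46] F [-8.9  1.1  3.8] w 0.0
tool-post in tool frame [ 0.0974 -0.0133  0.0001] F tool [ 2.51 -8.66 -3.81]
blue [([324, 201, 22, 17, 84], [334.7, 210.4])]
yel [([360, 153, 10, 10, 64], [364.0, 157.8]), ([353, 192, 8, 15, 50], [356.4, 198.6])]
```

The force climbs while the strap stays still in the image, so it is against its stop. Backing off, lifting, and moving to the strap side of the lever. Tool -x points outward here.

Request:
{"op": "apply_moves", "data": {"steps": [{"linear": [0,-0.5,0],"angular": [0,0,0],"claw": -1},{"linear": [0,-0.5,0],"angular": [0,0,0],"claw": -1},{"linear": [0,0,-0.8],"angular": [0,0,0],"claw": -1},{"linear": [0,0,-0.8],"angular": [0,0,0],"claw": -1},{"linear": [0,0,-0.8],"angular": [0,0,0],"claw": -1},{"linear": [0,0,-0.8],"angular": [0,0,0],"claw": -1},{"linear": [0,0,0],"angular": [0,0,0],"claw": -1}]}}

```text
time_s: 10.83
ee_pos: [0.547, 0.0238, 0.1869]
tcp_rot: [[-0.156, 0.988, 0.008], [0.988, 0.156, -0.0], [-0.001, 0.008, -1.0]]
contact_force: [0.1, 0.0, 0.8]
gripper_width: 0.003
finger_force: 0.0
```

```bash
python3 -c "
from h import *
rel();lev()
w,c=grab('scene');u,v=proj(c,status.get_state()['ee_pos']);print(u,v,'crop',(u-270)*5,(v-160)*5)
cv2.imwrite('pics/crop5.png',cv2.resize(w[160:265,270:390],(600,525),interpolation=cv2.INTER_CUBIC)[:,:,::-1])"
```

```text
t 10.83 pos [0.547  0.0238 0.1869] xyaw 98.95 tilt [ 0.008 -0.   ] q [ 0.04  0.27  0.01  1.29 -0.    1.46] F [0.1 0.  0.8] w 0.0
tool-post in tool frame [ 0.0965 -0.0384 -0.0004] F tool [ 0.02  0.15 -0.83]
blue [([323, 198, 23, 20, 124], [332.0, 207.8])]
yel [([360, 153, 10, 10, 63], [363.9, 157.8]), ([353, 191, 9, 16, 50], [356.6, 198.3])]
319.68731251170595 189.3288690316599 crop 248.43656255852977 146.64434515829953
```

View pics/crop5.png

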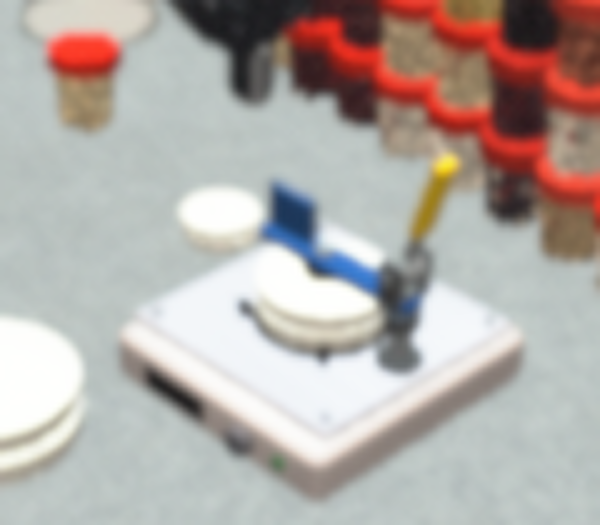

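Scene view: the strap lies across the dishes, with the tab at (293,210). The lever is upright, leaning outward, with its tip at (448,163). The dishes are still in the nest. Now into position for the lever.

Request:
{"op": "apply_moves", "data": {"steps": [{"linear": [-0.76,0.43,0],"angular": [0,0,0],"claw": -1},{"linear": [-0.76,0.43,0],"angular": [0,0,0],"claw": -1},{"linear": [-0.76,0.43,0],"angular": [0,0,0],"claw": -1},{"linear": [0,0,0.45],"angular": [0,0,0],"claw": -1},{"linear": [0,0,0.45],"angular": [0,0,0],"claw": -1},{"linear": [0,0,0],"angular": [0,0,0],"claw": -1}]}}

```text
time_s: 11.43
ee_pos: [0.5915, -0.0382, 0.1511]
tcp_rot: [[-0.155, 0.988, -0.006], [0.988, 0.155, 0.0], [0.001, -0.006, -1.0]]
contact_force: [-0.5, -0.3, 0.3]
gripper_width: 0.001
finger_force: 0.0
```

```bash
python3 -c "
from h import *
rel();lev()
w,c=grab('scene')
for th in (0,.15,.28,.4): print(th,proj(c,np.array([.6,-.0655,.122])+.092*np.array([.156*np.sin(th),-.988*np.sin(th),np.cos(th)])))"
```

```text
t 11.43 pos [ 0.5915 -0.0382  0.1511] xyaw 98.9 tilt [-0.006  0.   ] q [-0.06  0.38  0.06  1.26 -0.    1.35] F [-0.5 -0.3  0.3] w 0.0
tool-post in tool frame [ 0.0283 -0.0042  0.0001] F tool [-0.26 -0.57 -0.32]
blue [([323, 198, 23, 20, 125], [332.1, 207.8])]
yel [([359, 153, 11, 10, 66], [363.7, 157.8]), ([353, 192, 9, 15, 49], [356.5, 198.4])]
0 (np.float64(352.3192674921628), np.float64(187.3602075350414))
0.15 (np.float64(355.81854671146465), np.float64(189.33591118012157))
0.28 (np.float64(358.79344490171314), np.float64(191.5362028009759))
0.4 (np.float64(361.43737643592937), np.float64(193.9371642647343))
```

Request:
{"op": "apply_moves", "data": {"steps": [{"linear": [-0.4,0.14,-0.27],"angular": [0,0,0],"claw": -1},{"linear": [-0.4,0,0],"angular": [0,0,0],"claw": -1},{"linear": [-0.25,0,0],"angular": [0,0,0],"claw": -1},{"linear": [-0.165,0,0.055],"angular": [0,0,0],"claw": -1},{"linear": [-0.165,0,0.055],"angular": [0,0,0],"claw": -1},{"linear": [-0.165,0,0.055],"angular": [0,0,0],"claw": -1}]}}

```text
time_s: 12.03
ee_pos: [0.6045, -0.083, 0.1583]
tcp_rot: [[-0.155, 0.988, 0.0], [0.988, 0.155, 0.0], [0.0, 0.0, -1.0]]
contact_force: [0.2, 1.8, 2.4]
gripper_width: -0.001
finger_force: 1.4
```

```bash
python3 -c "
from h import *
rel();lev()"
```

```text
t 12.03 pos [ 0.6045 -0.083   0.1583] xyaw 98.94 tilt [0. 0.] q [-0.14  0.4   0.12  1.29  0.    1.28] F [0.2 1.8 2.4] w -0.0
tool-post in tool frame [-0.018   0.0017 -0.    ] F tool [ 1.72  0.48 -2.38]
blue [([323, 198, 23, 20, 124], [331.9, 207.7])]
yel [([354, 194, 10, 15, 49], [358.7, 199.9])]
```

The lever is moving, and the strap is unchanged in the image. Continuing along the lever's arc.

Request:
{"op": "apply_moves", "data": {"steps": [{"linear": [-0.165,0,0.12],"angular": [0,0,0],"claw": -1},{"linear": [-0.165,0,0.13],"angular": [0,0,0],"claw": -1},{"linear": [-0.165,0,0.14],"angular": [0,0,0],"claw": -1},{"linear": [-0.137,0,0.14],"angular": [0,0,0],"claw": -1},{"linear": [-0.137,0,0.14],"angular": [0,0,0],"claw": -1},{"linear": [-0.137,0,0.14],"angular": [0,0,0],"claw": -1}]}}

```text
time_s: 12.58
ee_pos: [0.6086, -0.1101, 0.1334]
tcp_rot: [[-0.155, 0.988, -0.0], [0.988, 0.155, -0.0], [-0.0, -0.0, -1.0]]
contact_force: [0.5, 2.7, 2.5]
gripper_width: 0.001
finger_force: 1.5
```

Request:
{"op": "apply_moves", "data": {"steps": [{"linear": [-0.097,0,0.17],"angular": [0,0,0],"claw": -1},{"linear": [-0.097,0,0.17],"angular": [0,0,0],"claw": -1},{"linear": [-0.097,0,0.17],"angular": [0,0,0],"claw": -1}]}}

```text
time_s: 12.83
ee_pos: [0.6101, -0.1188, 0.1182]
tcp_rot: [[-0.155, 0.988, -0.0], [0.988, 0.155, -0.0], [-0.0, -0.0, -1.0]]
contact_force: [-0.3, -0.3, 3.4]
gripper_width: -0.001
finger_force: 1.7
```

```bash
python3 -c "
from h import *
rel();lev()"
```

```text
t 12.83 pos [ 0.6101 -0.1188  0.1182] xyaw 98.93 tilt [-0. -0.] q [-0.19  0.44  0.07  1.21 -0.    1.22] F [-0.3 -0.3  3.4] w -0.0
tool-post in tool frame [-0.0542  0.0017  0.    ] F tool [-0.27 -0.33 -3.45]
blue [([324, 199, 22, 20, 119], [332.2, 208.4])]
yel [([358, 212, 16, 6, 60], [365.7, 214.9])]
```

Request:
{"op": "apply_moves", "data": {"steps": [{"linear": [-0.05,0,0.185],"angular": [0,0,0],"claw": -1},{"linear": [-0.05,0,0.185],"angular": [0,0,0],"claw": -1},{"linear": [-0.05,0,0.12],"angular": [0,0,0],"claw": -1},{"linear": [0,0,0],"angular": [0,0,0],"claw": -1}]}}

```text
time_s: 13.22
ee_pos: [0.6105, -0.1227, 0.1029]
tcp_rot: [[-0.155, 0.988, -0.001], [0.988, 0.155, 0.0], [0.001, -0.001, -1.0]]
contact_force: [0.9, -0.2, 0.8]
gripper_width: -0.004
finger_force: 0.0
```

Request:
{"op": "apply_moves", "data": {"steps": [{"linear": [0,0,0.1],"angular": [0,0,0],"claw": -1},{"linear": [0,0,0],"angular": [0,0,0],"claw": -1}]}}

```text
time_s: 13.38
ee_pos: [0.6106, -0.1229, 0.1006]
tcp_rot: [[-0.155, 0.988, -0.0], [0.988, 0.155, -0.0], [-0.0, -0.0, -1.0]]
contact_force: [-0.3, -1.5, 1.9]
gripper_width: 0.001
finger_force: 0.6
```

```bash
python3 -c "
from h import *
rel();lev()"
```

```text
t 13.38 pos [ 0.6106 -0.1229  0.1006] xyaw 98.94 tilt [-0. -0.] q [-0.2   0.45  0.05  1.17 -0.    1.22] F [-0.3 -1.5  1.9] w 0.0
tool-post in tool frame [-0.0583  0.0016  0.    ] F tool [-1.48 -0.51 -1.89]
blue [([323, 199, 23, 20, 120], [332.1, 208.6])]
yel [([358, 216, 17, 9, 65], [366.4, 220.2])]
```

Pressing further until the force rises at the stop.

Request:
{"op": "apply_moves", "data": {"steps": [{"linear": [0,0,0.1],"angular": [0,0,0],"claw": -1},{"linear": [0,0,0],"angular": [0,0,0],"claw": -1}]}}

```text
time_s: 13.6
ee_pos: [0.6109, -0.1229, 0.0983]
tcp_rot: [[-0.155, 0.988, 0.001], [0.988, 0.155, -0.001], [-0.001, 0.0, -1.0]]
contact_force: [-2.0, -0.3, 7.5]
gripper_width: 0.004
finger_force: 3.6
```

Request:
{"op": "apply_moves", "data": {"steps": [{"linear": [0,0,0.1],"angular": [0,0,0],"claw": -1},{"linear": [0,0,0],"angular": [0,0,0],"claw": -1}]}}

```text
time_s: 13.77
ee_pos: [0.6119, -0.123, 0.0972]
tcp_rot: [[-0.155, 0.988, 0.004], [0.988, 0.155, -0.001], [-0.002, 0.003, -1.0]]
contact_force: [-4.2, -0.3, 20.0]
gripper_width: -0.005
finger_force: 9.8
```

Request:
{"op": "apply_moves", "data": {"steps": [{"linear": [0,0,0.1],"angular": [0,0,0],"claw": -1},{"linear": [0,0,0],"angular": [0,0,0],"claw": -1}]}}

```text
time_s: 13.93
ee_pos: [0.6131, -0.1231, 0.0962]
tcp_rot: [[-0.156, 0.988, 0.007], [0.988, 0.156, -0.001], [-0.003, 0.007, -1.0]]
contact_force: [-3.4, 1.0, 32.4]
gripper_width: -0.002
finger_force: 16.1
```

```bash
python3 -c "
from h import *
rel();lev()"
```

```text
t 13.93 pos [ 0.6131 -0.1231  0.0962] xyaw 98.95 tilt [ 0.007 -0.001] q [-0.2   0.45  0.04  1.15 -0.    1.22] F [-3.4  1.  32.4] w -0.0
tool-post in tool frame [-0.059   0.004   0.0002] F tool [  1.39  -2.97 -32.39]
blue [([323, 199, 23, 21, 116], [332.0, 209.2])]
yel [([359, 216, 16, 9, 61], [366.5, 220.4])]
```

The lever is hard against its stop: the force is steep and it no longer moves. Retreating straight up and away.

Request:
{"op": "apply_moves", "data": {"steps": [{"linear": [0,0,-0.3],"angular": [0,0,0],"claw": -1},{"linear": [0,0,-0.8],"angular": [0,0,0],"claw": -1},{"linear": [0,0,-1],"angular": [0,0,0],"claw": -1},{"linear": [0,0,-1],"angular": [0,0,0],"claw": -1},{"linear": [0,0,-1],"angular": [0,0,0],"claw": -1},{"linear": [0,0,-1],"angular": [0,0,0],"claw": -1},{"linear": [0,-0.9,0],"angular": [0,0,0],"claw": -1},{"linear": [0,-0.9,0],"angular": [0,0,0],"claw": -1},{"linear": [0,-0.9,0],"angular": [0,0,0],"claw": -1},{"linear": [0,-0.9,0],"angular": [0,0,0],"claw": -1},{"linear": [0,-0.9,0],"angular": [0,0,0],"claw": -1},{"linear": [0,-0.9,0],"angular": [0,0,0],"claw": -1}]}}

```text
time_s: 14.98
ee_pos: [0.4492, -0.1476, 0.2445]
tcp_rot: [[-0.156, 0.988, -0.001], [0.988, 0.156, 0.001], [0.001, -0.0, -1.0]]
contact_force: [0.2, 0.4, 0.9]
gripper_width: 0.003
finger_force: 0.0
```

Request:
{"op": "apply_moves", "data": {"steps": [{"linear": [0,-0.9,0],"angular": [0,0,0],"claw": -1},{"linear": [-0.9,0,0],"angular": [0,0,0],"claw": -1},{"linear": [-0.9,0,0],"angular": [0,0,0],"claw": -1},{"linear": [-0.9,0,0],"angular": [0,0,0],"claw": -1},{"linear": [-0.9,0,0],"angular": [0,0,0],"claw": -1},{"linear": [0,0,0],"angular": [0,0,0],"claw": -1},{"linear": [0,0,0],"angular": [0,0,0],"claw": -1}]}}

```text
time_s: 15.57
ee_pos: [0.4406, -0.2595, 0.2442]
tcp_rot: [[-0.154, 0.988, -0.001], [0.988, 0.154, 0.001], [0.001, -0.001, -1.0]]
contact_force: [-0.0, 0.3, -0.8]
gripper_width: 0.001
finger_force: 0.0
```

```bash
python3 -c "
from h import *
rel();lev()
b,c=grab('scene')
H=np.array([.6,-.0655,.122]);o=np.array([.156,-.988,0]);z=np.array([0,0,1])
for th in (1.2,1.35,1.5): print(th,[np.round(proj(c,H+r*(o*np.sin(th)+z*np.cos(th))),1).tolist() for r in (.092,.062,.032)])
for zz in (.133,.137): print('tab top ends',[np.round(proj(c,H*[1,1,0]-r*o+z*zz),1).tolist() for r in (.078,.118)])
a,c=grab('top');h=cv2.cvtColor(a,cv2.COLOR_RGB2HSV)
for n,lo,hi in (('blue',(100,120,50),(125,255,255)),('yel',(18,130,80),(35,255,255)),('white',(0,0,205),(180,40,255))):
  m=cv2.inRange(h,lo,hi)[150:240,270:390];k,l,st,ce=cv2.connectedComponentsWithStats(m)
  print(n,[(st[i].tolist(),(ce[i]+[270,150]).round(1).tolist()) for i in range(1,k) if st[i,4]>8])
for th in (1.2,1.35,1.5): print(th,np.round(proj(c,H+.062*(o*np.sin(th)+z*np.cos(th))),1))
print('strap end',proj(c,H*[1,1,0]-.12*o+z*.101),'dish',proj(c,[.590,.001,.087]))
"
```

```text
t 15.57 pos [ 0.4406 -0.2595  0.2442] xyaw 98.83 tilt [-0.001  0.001] q [-0.53  0.2   0.06  1.42  0.    0.88] F [-0.   0.3 -0.8] w 0.0
tool-post in tool frame [-0.1672 -0.1873 -0.    ] F tool [0.32 0.04 0.77]
blue [([323, 199, 23, 21, 116], [332.0, 209.2])]
yel [([358, 216, 17, 9, 68], [366.2, 220.2])]
1.2 [[373.4, 215.7], [365.7, 214.9], [358.2, 214.2]]
1.35 [[374.1, 220.0], [366.1, 217.8], [358.5, 215.7]]
1.5 [[374.2, 224.2], [366.2, 220.5], [358.5, 217.1]]
tab top ends [[332.6, 200.9], [323.8, 196.2]]
tab top ends [[332.6, 199.8], [323.8, 195.2]]
blue [([30, 35, 38, 13, 222], [320.1, 190.6])]
yel [([81, 27, 20, 9, 120], [360.5, 180.7])]
white []
1.2 [360.  179.9]
1.35 [360.6 180.6]
1.5 [360.8 181.4]
strap end (np.float64(299.9997476713691), np.float64(192.9641201370017)) dish (np.float64(317.4619046026423), np.float64(191.20883531670552))
```

The lever reads about 1.5 rad in both views, the strap is over the dishes and lowered, and the robot is clear. Handing in.

```bash
python3 -c "
from plant import job
print(job.close_job())"
```

```text
the job is handed in; nothing more can be done
None
```

I swung the strap to its stop over the dishes, pushed the lever fully down (about 1.5 rad) to clamp them, and handed the job in at about 16 s with the robot clear; the first strap sweep passed over the tab without touching it, because the real fingertip sits about 30 mm above the reported TCP.

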